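Load a painted test tile and hold the colour probe over it

ROBOT

A 6-joint arm with a two-finger parallel gripper is mounted at the origin on the work surface. World frame = base frame: x ahead of the robot, y to its left, z up, the work surface at z = 0. Lengths are in m, angles in rad, forces in N, time in s.
With the tool pointing down it reaches from about 0.35 to 0.975 m from the base axis. Payload 4.9 kg.
Tool frame: the origin (TCP) lies on the front face of the gripper's body, between the roots of the fingers; the fingertips stand ctrl.tip_extent ahead of it and the grasp point (between the pads) lies 54 mm ahead of it (ctrl.tip_extent is the distance from the TCP to the fingertips, in m); z points along the fingers, y is the line along which they close (so a half turn about z gives the same grasp; the last joint's range is limited). The gripper opens to 85 mm and grips with 20 to 120 N. Pads are 22 mm wide; open, the fingers measure 114 mm over their backs; the gripper's body (76 mm by 85 mm) begins 54 mm behind the grasp point. The pads swing forward as they close: fully open they stand 13 mm farther back than shut.
Start: joints at [-0.119, 0.053, 1.613, -0, 1.476, -0.119], TCP at [0.625, 0, 0.304] pointing down, gripper open.
Joint ranges: [-3.01, 3.01], [-1.01, 2.22], [0.06, 2.58], [-1.02, 4.17], [0.09, 2.62], [-3.14, 3.14]. Speed limits (rad/s): [2.57, 2.57, 3.14, 3.14, 3.14, 3.14].

INTERFACE

Orientations are given as a rotation vector (axis times angle).
In Python, from station import ctrl gives the robot as it stands.
- The arm moves only by the tool apply_moves, never from a script. Its argument "rows" is one flat list of numbers, 6 for each row, row after row: the shift along the tool's x, y, z normalised to -1 to 1, where 1 is 0.6 m, then the turn, a rotation vector about the tool's x, y, z normalised to -1 to 1, where 1 is 90 degrees. A call has 1 to 20 rows; each row is the pose to reach, as a shift and turn from the pose commanded when the call began, along the tool's axes at that moment; what a row does not reach only later rows make up. A row lasts 1/10 s, in which the tool goes at most 50 mm and 8.59 degrees, less where a joint would pass 70% of its speed; a pose out of reach is approached as far as the arm can. A call with a number of a shift or a turn outside -1 to 1 is refused whole. A call with a gripper value outside its range is refused whole. "grip" is the opening, from 0 (shut) to 1 (fully open), set as the call begins (left out, the last holds). The fingers move at their own pace and stop on an object; "grip_force" is the grip in N (left out, the last holds). Time passes only in rows, so rows that repeat a pose let the fingers close. It gives the time, the measured TCP pose, the force, the opening and the grip force at its end, in the units of the state.
- ctrl.get_obs(): the state, without advancing time (a new reading comes with each control period).
- ctrl.get_image(name): name is "scene" or "side" or "wrist"; returns (picture, depth): 420x560x3 uint8, blue, green, red; 420x560 float32, m along the optical axis (not along the pixel's ray), 0 where there is no reading.
- ctrl.camera_model(name): a dict with "mtx" (3x3 intrinsics, pixels), "R" (3x3) and "t" (3): a world point X has camera coordinates R X + t; the wrist camera has in their place "tool_from_camera" (4x4, takes a point from camera to tool coordinates, whose origin is the TCP and whose axes are the flange's). Camera axes: x right, y down, z forward; pixel columns grow to the right and rows downward; lengths in m; the calibration is good to about 2 mm. A picture is of the moment at which its call begins: read the wrist's pose just before it. camera_model takes no time and is no camera call.
- ctrl.finish_job(): hands the job in; it is judged then, once.
The state is a dict: "t": time; "q": joint angles; "dq": joint speeds; "effort": joint torques, N m; "tool_pos": TCP position; "tool_rot": TCP orientation; "contact_force": force on the tool from outside, world axes, zero at the start; "wrist_torque": the same for the moment, N m; "opening": finger opening in m; "grip_force": force on a finger pad.
Only numpy, scipy, OpenCV 4.12 (cv2) and the standard library are available. Lean on these libraries where they do the work, as an engineer would, in place of code of your own. Each camera call takes 0.05 s, during which the arm holds its last target. There are 200 camera calls.

TASK

Pick up the painted porcelain test tile by its black post and slide it, end without the post first, into the slot of the colour-check stand until it is fully home against the stop, then let go of it. Then take the colour probe out of its wooden rest, lower its steel rod through the hole in the blue bridge plate without touching the hole or the tile, and finish still holding the probe there: upright, motionless, centred in the hole, with the rod's tip about 10 mm above the tile. Leave the cup, the brush jar and the palette knife where they are.

Things in the scene. Friction and masses are not known exactly. Their poses are not given: they have to be found in the camera images.
- stand: Fixed colour-check stand, 140 x 105 x 60 mm: grey base slab, aluminium rails, blue bridge plate. Origin on the table directly below the guide hole's axis; z up, +x is the direction in which the tile slides in. The base slab's top (the slot floor) is 14 mm above the table; the slab reaches from x = -80 to +60 mm, an open apron before the slot. The stop's face is at x = +45 mm.
- slot_mouth (a point): Middle of the slot's mouth, on the slot floor (14 mm above the table), 40 mm on the -x side of the stand's origin. Here the rails begin: 73 mm apart, tops 30 mm above the table; low flared guides (23 mm above the table) lead in over the 18 mm before. 8 mm further in, lips roof the tile's long edges, leaving 10 mm free height. Axes as the stand.
- bore_mouth (a point): Centre of the upper mouth of the guide hole, on the top of the blue bridge plate, 60 mm above the table. The hole is vertical, 18 mm in diameter (brass ring round it), 12 mm deep, right through the plate; under it is open space down to the tile's top, 20 mm above the table. The plate measures 56 mm along the stand's x and 93 mm across, centred on the hole.
- tile: Loose white porcelain tile, 120 (x) x 70 (y) x 6 mm, about 0.16 kg, with paint dots and a black square post 18 x 18 mm rising to 44 mm above the underside. Origin: centre of the underside; the post stands at x = -48 mm, so the +x end goes in first. Fully home, its origin lies 15 mm on the -x side of the stand's origin, axes along the stand's, underside on the slot floor.
- tile_mark (a point): Centre of the large red paint dot (18 mm across) on the tile's upper face, x = +15 mm from the tile's origin. With the tile fully home it lies straight under the guide hole, 20 mm above the table.
- tile_post (a point): Point to grip on the tile's post: on its axis, 30 mm above the underside of the tile (24 mm above its upper face). Axes as the tile.
- rest: Fixed wooden rest block 56 x 56 x 84 mm with a vertical hole 13 mm in diameter right through its middle, in which the probe stands. Origin at the centre of the underside.
- probe: Colour probe, about 0.1 kg: steel rod 8 mm in diameter, 80 mm long, below a round black handle 24 mm in diameter, 60 mm long (orange rings). Origin at the rod's lower tip, z up the rod (handle at z = 80 to 140 mm). It starts upright in the rest, the handle's shoulder seated on the block's top, tip 4 mm above the table; lift it more than 82 mm to free it. Yaw does not matter.
- probe_tip (a point): Lower end of the probe's rod, on its axis (the probe's origin).
- probe_grip (a point): Middle of the probe's handle, on its axis, 110 mm above the tip.
- cup: Bystander: empty white porcelain cup, 80 mm across, 65 mm high. Origin at the centre of the underside.
- brush_jar: Bystander: blue ceramic jar 68 mm across and 85 mm high holding upright brushes, 220 mm high in all. Origin at the centre of the underside.
- palette_knife: Bystander: broad palette knife with wooden handle, 200 mm long lying flat on the table beyond the stand. Origin at its middle, x from handle to blade.

How it is judged:
By the outcome, as a careful person would: the job done as asked, in the order asked, and still so for the second after the job is handed in, while the arm keeps its last pose, push and grip.
It also fails if it takes over 64 s, if anything falls off the work surface, if the arm or the gripper's body presses on something with over 40 N, if the wrist force passes 120 N, or if a joint passes its speed limit or range.

## Working session

There is one attempt and no reset: what is moved stays moved. The work goes in short steps, Python scripts to look and compute and a tool call to move; the robot and the scene stay as the last step left them, time stands still between calls to the robot, and variables do not carry over. Pictures are saved under pics/ and viewed, at most 10 in all, crops included, and the job is handed in when it is done.

Besides the shell and the picture viewer there is one more tool, called after "Call:" by a JSON object that holds its "method" and its "body". apply_moves: Moves the arm, as the interface text tells. Its arguments: {"type":"object","properties":{"rows":{"type":"array","items":{"type":"number"}},"grip":{"type":"number"},"grip_force":{"type":"number"}},"required":["rows"]}

```bash
ls; mkdir -p pics
python3 - <<'E'
from station import ctrl
import cv2,numpy as np
o=ctrl.get_obs();print(o,ctrl.tip_extent)
ims=[]
for n in("scene","side","wrist"):
    p,d=ctrl.get_image(n);np.savez(f"pics/{n}0.npz",p=p,d=d);cv2.imwrite(f"pics/{n}0.png",p);print(n,ctrl.camera_model(n),(d>0).mean())
E
```

```text
pics
{'t': 0.0, 'q': array([-1.18994781e-01,  5.33372947e-02,  1.61429413e+00, -2.89185895e-06,
        1.47603179e+00, -1.18989954e-01]), 'dq': array([ 0.00106883,  0.00075775, -0.00065004,  0.00101579, -0.00073799,
        0.00069877]), 'effort': array([ 2.70554956e-04, -3.93670499e+01, -3.70175600e+01, -1.62778279e-04,
        6.93513779e-03, -6.06393527e-06]), 'tool_pos': array([6.24517413e-01, 6.07760430e-05, 3.02674933e-01]), 'tool_rot': array([-2.22029646e+00, -2.22028636e+00,  2.01305338e-03]), 'contact_force': array([-0.56928738, -0.15353508, -0.52376424]), 'wrist_torque': array([-0.00073922, -0.027855  , -0.03327706]), 'grip_force': 0.0, 'opening': 0.08506195816070591} 0.0726
scene {'mtx': array([[542.26210554,   0.        , 285.32941611],
       [  0.        , 542.26210554, 203.26779467],
       [  0.        ,   0.        ,   1.        ]]), 'R': array([[ 0.70646206,  0.70771008, -0.00760313],
       [ 0.4015532 , -0.40964504, -0.81911291],
       [-0.58280905,  0.57561913, -0.57358193]]), 't': array([-0.43938344, -0.16462627,  1.69550065])} 0.9899234693877551
side {'mtx': 
[... 224 characters left out ...]
365,  0.49234208, -0.86891553],
       [ 0.0994952 , -0.86321543, -0.49493416]]), 't': array([0.58978386, 0.13133381, 0.95404748])} 0.9962159863945578
wrist {'mtx': array([[346.54153926,   0.        , 273.7628838 ],
       [  0.        , 346.54153926, 211.66837029],
       [  0.        ,   0.        ,   1.        ]]), 'tool_from_camera': array([[-2.50526655e-04, -9.49781434e-01, -3.12913991e-01,
         7.97351173e-02],
       [ 9.99999384e-01, -5.76181427e-04,  9.48247538e-04,
         3.82697716e-04],
       [-1.08092314e-03, -3.12913561e-01,  9.49780993e-01,
        -7.00982253e-02],
       [ 0.00000000e+00,  0.00000000e+00,  0.00000000e+00,
         1.00000000e+00]])} 0.9961224489795918
```

View pics/scene0.png

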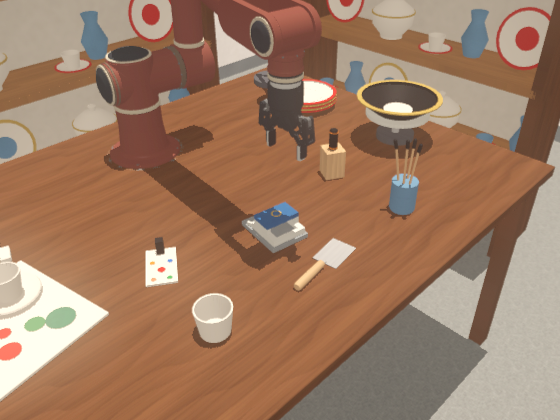

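View pics/side0.png

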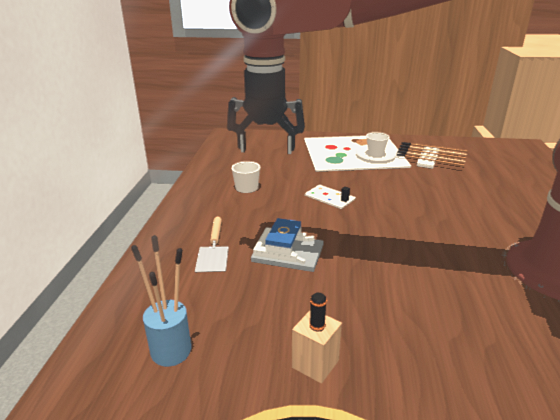

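View pics/wrist0.png

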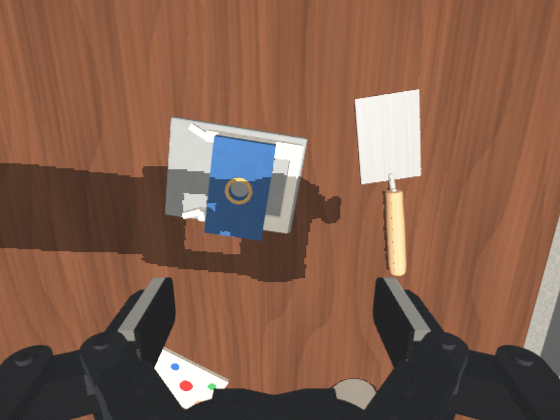

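The scene view shows the tile at (161,266) with its post at (160,245), the stand at (275,228), the probe in its rest at (333,150), the cup at (213,318), the jar at (403,190) and the knife at (325,262). The wrist view shows the brass ring at (239,190), and the apron lies on the left of it.

```bash
cat > h.py <<'E'
from station import ctrl
import cv2,numpy as np
from scipy.spatial.transform import Rotation as Ro
def cam(n,o=None):
    c=ctrl.camera_model(n);K=c["mtx"]
    if n=="wrist":
        R=Ro.from_rotvec(o["tool_rot"]).as_matrix();T=c["tool_from_camera"]
        Rw=R@T[:3,:3];C=R@T[:3,3]+o["tool_pos"];return K,Rw,C
    return K,c["R"].T,-c["R"].T@c["t"]
def ray(cm,uv,z):
    K,R,C=cm;d=R@np.linalg.inv(K)@np.array([uv[0],uv[1],1.])
    return C+d*(z-C[2])/d[2]
def proj(cm,X):
    K,R,C=cm;p=K@(R.T@(np.array(X)-C));return p[:2]/p[2]
def blobs(p,lo,hi,box,amin=15):
    x0,y0,x1,y1=box;h=cv2.cvtColor(p,cv2.COLOR_BGR2HSV)
    m=cv2.inRange(h,lo,hi);k=np.zeros_like(m);k[y0:y1,x0:x1]=m[y0:y1,x0:x1]
    n,l,s,c=cv2.connectedComponentsWithStats(k)
    return k,[(int(s[i,4]),c[i].round(1),s[i,:4],(l==i)) for i in range(1,n) if s[i,4]>=amin]
def look(n,name):
    o=ctrl.get_obs();p,d=ctrl.get_image(n);cv2.imwrite(f"pics/{name}.png",p);return o,p,d,cam(n,o)
RED=((0,150,120),(6,255,255));RED2=((172,150,120),(180,255,255));BLK=((0,0,0),(180,255,45));BRASS=((15,90,60),(32,255,255));WHITE=((0,0,150),(180,60,255))
E
python3 - <<'E'
from h import *
np.set_printoptions(precision=4,suppress=True)
o=ctrl.get_obs()
S={n:np.load(f"pics/{n}0.npz")["p"] for n in("scene","side","wrist")}
def show(n,col,box,zs,t):
    for a,c,b,_ in blobs(S[n],*col,box)[1]: print(n,t,a,c,b,[ray(cam(n,o),c,z)[:2] for z in zs])
show("scene",WHITE,(135,235,190,295),[.006],"tile")
show("scene",RED,(140,235,190,295),[.006],"dot");show("scene",RED2,(140,235,190,295),[.006],"dot2")
show("scene",BLK,(140,230,190,260),[.025],"post")
show("side",RED,(300,180,360,210),[.006],"dot")
show("side",BLK,(330,180,360,210),[.025],"post")
show("wrist",BRASS,(215,165,265,215),[.06],"ring")
show("scene",BLK,(320,120,345,152),[.114],"probe")
show("side",BLK,(300,285,335,335),[.114],"probe")
p=S["wrist"];_,bs=blobs(p,(100,150,60),(125,255,255),(190,120,300,250),500)
for b in bs:
    c=cv2.findContours(b[3].astype(np.uint8),cv2.RETR_EXTERNAL,cv2.CHAIN_APPROX_NONE)[0][0]
    B=cv2.boxPoints(cv2.minAreaRect(c));print("plate",B,[ray(cam("wrist",o),q,.06)[:2] for q in B])
E
```

```text
scene tile 1000 [161.1 266.9] [145 247  33  40] [array([ 0.4997, -0.2793])]
scene dot 22 [161.  268.9] [158 267   7   5] [array([ 0.5052, -0.2834])]
side post 69 [344.8 194.4] [342 189   7  12] [array([ 0.4525, -0.2514])]
wrist ring 236 [238.  190.1] [225 178  27  26] [array([ 0.5916, -0.0022])]
side probe 253 [317.4 315.8] [311 305  14  22] [array([0.5039, 0.3138])]
```

Call:
{"method": "apply_moves", "body": {"rows": [-0.418,-0.287,0.08,0,0,0.9,-0.418,-0.287,0.08,0,0,0.9,-0.418,-0.287,0.08,0,0,0.9,-0.418,-0.287,0.08,0,0,0.9,-0.418,-0.287,0.08,0,0,0.9,-0.418,-0.287,0.08,0,0,0.9,-0.418,-0.287,0.08,0,0,0.9,-0.418,-0.287,0.08,0,0,0.9,-0.418,-0.287,0.08,0,0,0.9,-0.418,-0.287,0.08,0,0,0.9,-0.418,-0.287,0.08,0,0,0.9]}}

```text
t: 1.25
tool_pos: [0.4525, -0.2508, 0.2555]
tool_rot: [-3.131, -0.246, 0.001]
contact_force: [-0.0, 0.5, -1.1]
opening: 0.0855
grip_force: 0.0
```

Call:
{"method": "apply_moves", "body": {"rows": [0,0,0,0,0,0.444,0,0,0,0,0,0.444,0,0,0,0,0,0.444,0,0,0,0,0,0.444,0,0,0,0,0,0.444,0,0,0,0,0,0.444,0,0,0,0,0,0.444,0,0,0,0,0,0.444]}}

```text
t: 2.05
tool_pos: [0.4527, -0.2507, 0.2558]
tool_rot: [-3.028, 0.836, 0.0]
contact_force: [0.4, -0.8, -1.0]
opening: 0.0854
grip_force: 0.0
```

Run:
```python
from h import *
np.set_printoptions(precision=4,suppress=True)
o,p,d,cm=look("wrist","w1")
print(o["t"],o["tool_pos"],o["tool_rot"],Ro.from_rotvec(o["tool_rot"]).as_matrix()[:,0])
p0=cv2.imread("pics/wrist0.png");h=cv2.cvtColor(p0,cv2.COLOR_BGR2HSV);print(h[160,240],h[210,220],h[230,240])
cv2.imwrite("pics/m1.png",np.hstack([p,cv2.resize(p0[100:260,140:380],(240,160)).repeat(1,0) if 0 else np.pad(p0[100:260,140:380],((0,260),(0,0),(0,0)))]))
for col in(RED,RED2,BLK,WHITE):
    for a,c,b,_ in blobs(p,*col,(0,0,560,420),60)[1]: print(a,c,b,ray(cm,c,.006)[:2],ray(cm,c,.044)[:2])
```

```text
2.05 [ 0.4527 -0.2507  0.2558] [-3.0284  0.8356  0.0002] [ 0.8585 -0.5128 -0.0002]
[106 149 209] [107 142 113] [106 148 112]
583 [273.3 192.7] [262 178  22  30] [ 0.4485 -0.2478] [ 0.4573 -0.2532]
34347 [278.3 377.7] [  0 278 560 142] [ 0.2559 -0.1393] [ 0.2876 -0.1576]
10132 [516.   68.7] [436   0 124 184] [ 0.4362 -0.4823] [ 0.4465 -0.4598]
4208 [270.   94.7] [237  62  83  97] [ 0.5261 -0.2909] [ 0.5256 -0.2911]
323 [247.4 190. ] [237 180  24  18] [ 0.4634 -0.228 ] [ 0.4704 -0.2357]
1751 [ 25.8 240.1] [  0 213  62  55] [ 0.5333 -0.0101] [ 0.532  -0.0437]
75 [  3.8 260.6] [  0 251  10  21] [0.528  0.0252] [ 0.5273 -0.0126]
```

View pics/m1.png

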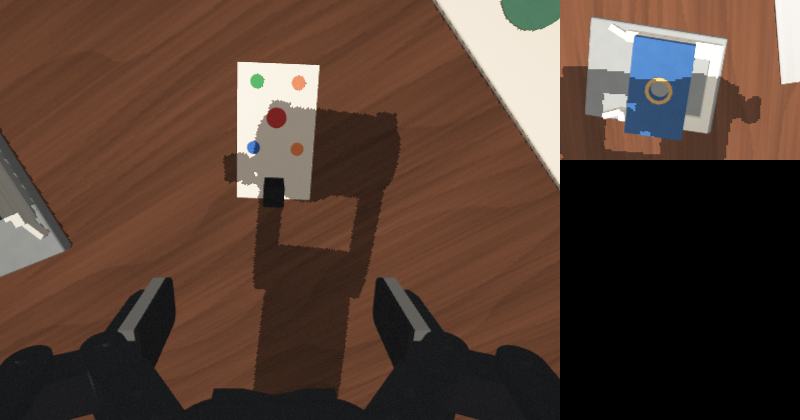

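The wrist view shows the tile with corners near (237,62), (319,66), (311,199) and (237,197). The red dot is at (277,118) and the post at (273,193).

Run:
```python
from h import *
np.set_printoptions(precision=4,suppress=True)
p=cv2.imread("pics/w1.png");o=ctrl.get_obs();cm=cam("wrist",o)
# tile: not brown (low saturation) or dots / edges
h=cv2.cvtColor(p,cv2.COLOR_BGR2HSV)
m=np.zeros(p.shape[:2],np.uint8);m[50:215,215:335]=((h[50:215,215:335,1]<90)&(h[50:215,215:335,2]>90))*255
m=cv2.morphologyEx(m,cv2.MORPH_CLOSE,np.ones((5,5)))
c=max(cv2.findContours(m,cv2.RETR_EXTERNAL,cv2.CHAIN_APPROX_NONE)[0],key=cv2.contourArea)[:,0]
W=np.array([ray(cm,q,.006)[:2] for q in c],np.float32)
r=cv2.minAreaRect(W*1000);print("tile",r,cv2.boxPoints(r))
_,bs=blobs(p,(0,120,60),(8,255,255),(255,100,300,130),60)
for b in bs:print("dot",b[:3],ray(cm,b[1],.006)[:2])
_,bs=blobs(p,*BLK,(250,165,300,215),60)
bs=bs[0][2];print("post top y0..",bs);  # lower end = top face
for v in(bs[1]+bs[3]-.5,): print("post far top edge",ray(cm,(273,v),.044)[:2])
# stand yaw from wrist0: plate edges
p0=cv2.imread("pics/wrist0.png")
class O:pass
o0=dict(tool_pos=np.array([.6245,.00006,.30267]),tool_rot=np.array([-2.2203,-2.2203,.002]));c0=cam("wrist",o0)
_,bs=blobs(p0,(95,110,60),(120,255,255),(190,120,300,260),500)
for b in bs:
    c=cv2.findContours(b[3].astype(np.uint8),cv2.RETR_EXTERNAL,cv2.CHAIN_APPROX_NONE)[0][0][:,0]
    W=np.array([ray(c0,q,.06)[:2] for q in c],np.float32);print("plate",b[0],cv2.minAreaRect(W*1000))
for u in((171,118),(306,139),(291,233),(166,213)):print("slab",ray(c0,u,.014)[:2])
```

```text
tile ((494.04779052734375, -277.32977294921875), (70.5672836303711, 120.90621948242188), 56.73460388183594) [[ 424.1469 -273.6722]
 [ 525.2413 -339.9914]
 [ 563.9487 -280.9874]
 [ 462.8543 -214.6682]]
dot (310, array([276. , 117.5]), array([267, 108,  19,  20], dtype=int32)) [ 0.5069 -0.2856]
post top y0.. [262 178  22  30]
post far top edge [ 0.4462 -0.2463]
plate 5116 ((591.1385498046875, -0.4849700927734375), (93.37635803222656, 55.40336227416992), 81.01189422607422)
slab [0.521  0.0619]
slab [0.6568 0.0412]
slab [ 0.6431 -0.0618]
slab [ 0.5062 -0.0385]
```

Call:
{"method": "apply_moves", "body": {"rows": [0.002,-0.001,0.14,0,0,0.027,0.002,-0.001,0.2,0,0,0.027,0.002,-0.001,0.24,0,0,0.027,0.002,-0.001,0.26,0,0,0.027,0.002,-0.001,0.27,0,0,0.027,0.002,-0.001,0.28,0,0,0.027,0.002,-0.001,0.28,0,0,0.027,0.002,-0.001,0.28,0,0,0.027], "grip": 0.6}}

```text
t: 2.9
tool_pos: [0.4553, -0.2518, 0.0899]
tool_rot: [3.008, -0.902, 0.005]
contact_force: [-0.7, 0.6, -0.5]
opening: 0.0513
grip_force: 0.0
```

Call:
{"method": "apply_moves", "body": {"rows": [0,0,0,0,0,0,0,0,0,0,0,0,0,0,0,0,0,0,0,0,0,0,0,0,0,0,0,0,0,0,0,0,0,0,0,0,0,0,0,0,0,0,0,0,0,0,0,0,0,0,0,0,0,0,0,0,0,0,0,0], "grip": 0, "grip_force": 60}}

```text
t: 3.9
tool_pos: [0.4547, -0.2513, 0.089]
tool_rot: [3.009, -0.902, 0.002]
contact_force: [-0.3, 0.7, 5.4]
opening: 0.0168
grip_force: 60.0
```

Call:
{"method": "apply_moves", "body": {"rows": [0,0,-0.05,0,0,0,0,0,-0.1,0,0,0,-0.02,-0.02,-0.133,0,0,-0.02,-0.06,-0.066,-0.133,0,0,-0.06,-0.11,-0.12,-0.133,0,0,-0.1,-0.16,-0.175,-0.133,0,0,-0.15,-0.21,-0.23,-0.133,0,0,-0.2,-0.26,-0.285,-0.133,0,0,-0.24,-0.295,-0.322,-0.133,0,0,-0.26,-0.317,-0.347,-0.133,0,0,-0.27,-0.317,-0.347,-0.133,0,0,-0.27,-0.317,-0.347,-0.133,0,0,-0.27,-0.317,-0.347,-0.133,0,0,-0.27,-0.317,-0.347,-0.133,0,0,-0.27]}}

```text
t: 5.3
tool_pos: [0.41, 0.0267, 0.1676]
tool_rot: [3.131, -0.252, -0.0]
contact_force: [0.4, 1.1, -2.0]
opening: 0.0168
grip_force: 59.2
```

Run:
```python
from h import *
o,p,d,cm=look("wrist","w2");print(o)
```

```text
{'t': 5.3, 'q': array([-1.16333843e-01, -3.73242917e-01,  2.22410225e+00, -2.19376599e-04,
        1.29103629e+00,  1.61491216e+00]), 'dq': array([-0.00183596, -0.0012502 , -0.00315535,  0.00066628,  0.00140337,
       -0.00103101]), 'effort': array([ 2.06686263e-01, -1.94101864e+01, -3.56023300e+01,  3.92568312e-03,
       -6.11726032e-02, -2.01073584e-03]), 'tool_pos': array([0.41001597, 0.02674594, 0.16758469]), 'tool_rot': array([ 3.13129686e+00, -2.51652598e-01, -4.87515672e-04]), 'contact_force': array([ 0.35542143,  1.07579248, -1.96267271]), 'wrist_torque': array([ 0.01571812,  0.07757344, -0.01373722]), 'grip_force': 59.206058979034424, 'opening': 0.016783660592601755}
```

View pics/w2.png

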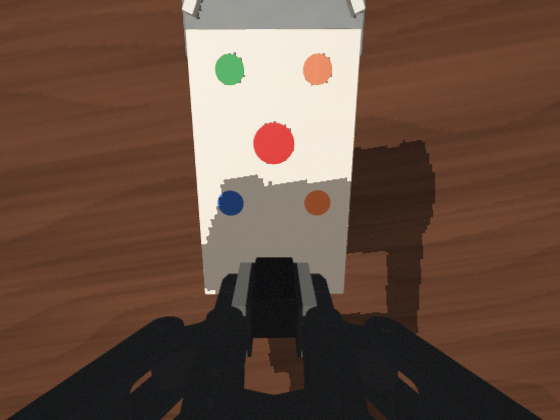

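The wrist view shows the tile held square in the gripper. Its front edge is at row 29, columns 187 to 360, and its rear edge is at row 292. Behind it the apron and both flare tips are visible at (192,8) and (357,8).

Run:
```python
from h import *
np.set_printoptions(precision=4,suppress=True)
o=ctrl.get_obs();K,R,C=cm=cam("wrist",o);T=ctrl.camera_model("wrist")["tool_from_camera"]
p=cv2.imread("pics/w2.png")
obj=np.array([[60,35,6],[60,-35,6],[-60,-35,6],[-60,35,6]],float)/1000
im=np.array([[187,29],[360,29],[345,293],[205,293]],float)
# also the dots' centre
_,bs=blobs(p,*RED,(250,115,300,170),100);print(bs[0][1])
obj=np.vstack([obj,[.015,0,.006]]);im=np.vstack([im,bs[0][1]])
ok,rv,tv=cv2.solvePnP(obj,im,K,None)
r,_=cv2.projectPoints(obj,rv,tv,K,None);print("resid",(r[:,0]-im).round(1).tolist())
Rt=R@cv2.Rodrigues(rv)[0];ct=R@tv[:,0]+C
print("tile origin",ct,"xaxis",Rt[:,0],"z",Rt[:,2],"yaw",np.degrees(np.arctan2(Rt[1,0],Rt[0,0])))
g=cv2.cvtColor(p,cv2.COLOR_BGR2HSV)
for v in(22,30,40,45,50,55): 
    print(v,g[v,178:192,1].tolist(),g[v,356:370,1].tolist())
for u in((185,50),(363,50)):print(ray(cm,u,.014))
```

```text
[273.4 143.1]
resid [[-0.2, 0.7], [0.3, -0.4], [-1.0, 0.1], [0.3, 0.4], [0.5, -0.8]]
tile origin [0.4565 0.0185 0.0772] xaxis [ 0.9876 -0.1554 -0.023 ] z [ 0.0232 -0.001   0.9997] yaw -8.94252858642231
22 [141, 140, 144, 144, 141, 25, 9, 5, 7, 7, 7, 8, 7, 7] [7, 8, 8, 8, 7, 5, 9, 27, 97, 151, 153, 141, 141, 141]
30 [141, 143, 150, 140, 139, 103, 15, 12, 21, 23, 23, 23, 23, 24] [24, 23, 25, 24, 33, 24, 10, 64, 138, 144, 142, 145, 147, 149]
40 [145, 144, 142, 147, 143, 148, 86, 18, 37, 24, 22, 23, 23, 23] [24, 24, 24, 25, 30, 11, 27, 112, 141, 140, 140, 140, 143, 141]
45 [140, 149, 147, 143, 146, 142, 126, 16, 24, 25, 22, 23, 21, 22] [24, 25, 24, 31, 25, 6, 63, 141, 139, 143, 151, 143, 142, 146]
50 [138, 145, 138, 145, 144, 138, 138, 45, 20, 30, 22, 23, 22, 22] [25, 24, 24, 37, 23, 9, 81, 141, 141, 145, 140, 144, 146, 142]
55 [141, 141, 141, 141, 141, 138, 141, 126, 19, 29, 23, 21, 23, 22] [24, 24, 25, 33, 24, 100, 143, 139, 148, 147, 145, 138, 140, 144]
[0.5246 0.0606 0.014 ]
[ 0.5078 -0.0429  0.014 ]
```

Call:
{"method": "apply_moves", "body": {"rows": [0,0,0.03,0,0.01,0,0,0,0.06,0,0.01,0,0,0,0.08,0,0.01,0,0,0,0.095,0,0.01,0,0,0,0.102,0,0.01,0,0,0,0.1033,0,0.01,0,0,0,0.1033,0,0.01,0,0,0,0.1033,0,0.01,0,0.01,0,0.1033,0,0.01,0,0.02,0,0.1033,0,0.01,0,0.03,0,0.1033,0,0.01,0,0.04,0,0.1033,0,0.01,0,0.05,0,0.1033,0,0.01,0,0.05,0,0.1033,0,0.01,0,0.05,0,0.1033,0,0.01,0]}}

```text
t: 6.85
tool_pos: [0.4395, 0.0228, 0.1056]
tool_rot: [3.13, -0.249, 0.024]
contact_force: [-0.1, -0.1, -2.3]
opening: 0.0172
grip_force: 59.2
```

Run:
```python
from h import *
o,p,d,cm=look("wrist","w3");print(o["contact_force"],o["wrist_torque"])
s,ps,_,_=look("side","s3")
cv2.imwrite("pics/m3.png",np.hstack([p,np.pad(cv2.resize(ps[190:290,220:340],(240,200)),((0,220),(0,0),(0,0)))]))
```

```text
[-0.06876432 -0.12416959 -2.28558168] [0.01222895 0.08013644 0.02470847]
```

View pics/m3.png

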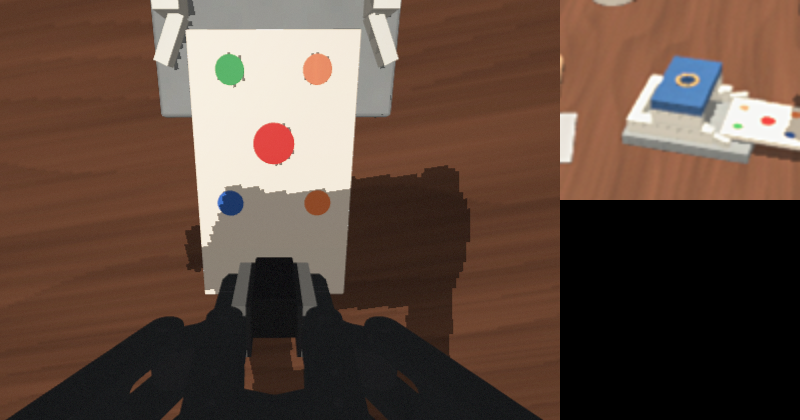

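The flares and slab corners centre at about column 275.7 and the tile at about 273.8, so I shift it 0.8 mm towards +tool y and slide it in.

Call:
{"method": "apply_moves", "body": {"rows": [0,0.0013,0,0,0,0,0.01,0.0013,0.0002,0,0,0,0.02,0.0013,0.0003,0,0,0,0.03,0.0013,0.0005,0,0,0,0.04,0.0013,0.0006,0,0,0,0.05,0.0013,0.0008,0,0,0,0.06,0.0013,0.0009,0,0,0,0.07,0.0013,0.001,0,0,0,0.08,0.0013,0.0012,0,0,0,0.09,0.0013,0.0014,0,0,0,0.1,0.0013,0.0015,0,0,0,0.11,0.0013,0.0017,0,0,0,0.12,0.0013,0.0018,0,0,0,0.13,0.0013,0.002,0,0,0,0.14,0.0013,0.0022,0,0,0,0.144,0.0013,0.0022,0,0,0,0.144,0.0013,0.0022,0,0,0,0.144,0.0013,0.0022,0,0,0]}}

```text
t: 8.75
tool_pos: [0.5247, 0.0085, 0.1057]
tool_rot: [3.13, -0.249, 0.025]
contact_force: [0.8, -0.7, -2.4]
opening: 0.0175
grip_force: 59.1
```

Call:
{"method": "apply_moves", "body": {"rows": [0,0,0.001,0,0,0,0,0,0.0018,0,0,0,0.002,0,0.0018,0,0,0,0.004,0,0.0018,0,0,0,0.006,0,0.0018,0,0,0,0.007,0,0.0018,0,0,0,0.008,0,0.0018,0,0,0,0.008,0,0.0018,0,0,0], "grip_force": 40}}

```text
t: 9.55
tool_pos: [0.5291, 0.0078, 0.1045]
tool_rot: [3.131, -0.249, 0.022]
contact_force: [-2.3, 0.8, -0.7]
opening: 0.017
grip_force: 59.3
```

Call:
{"method": "apply_moves", "body": {"rows": [0.001,0,0,0,0,0,0.002,0,0,0,0,0,0.003,0,0,0,0,0,0.003,0,0,0,0,0,0.003,0,0,0,0,0]}}

```text
t: 10.05
tool_pos: [0.5294, 0.0078, 0.1039]
tool_rot: [3.131, -0.249, 0.015]
contact_force: [-8.5, 1.6, 3.6]
opening: 0.0169
grip_force: 59.8
```

Call:
{"method": "apply_moves", "body": {"rows": [0.0012,0,0.001,0,0,0,0.0012,0,0.001,0,0,0,0.0012,0,0.001,0,0,0]}}

```text
t: 10.35
tool_pos: [0.5296, 0.0078, 0.103]
tool_rot: [3.131, -0.249, 0.013]
contact_force: [-10.1, 1.9, 2.7]
opening: 0.0169
grip_force: 59.9
```

Call:
{"method": "apply_moves", "body": {"rows": [0,0,0,0,0,0,0,0,0,0,0,0,0,0,0,0,0,0,0,0,0,0,0,0,0,0,0,0,0,0,0,0,0,0,0,0], "grip": 0.45}}

```text
t: 10.95
tool_pos: [0.5321, 0.0072, 0.1043]
tool_rot: [3.13, -0.249, 0.025]
contact_force: [0.3, 1.1, -0.3]
opening: 0.0381
grip_force: 0.0
```

Call:
{"method": "apply_moves", "body": {"rows": [0,0,-0.02,0,0,0,0,0,-0.05,0,-0.005,0,0,0,-0.1,0,-0.01,0,-0.03,0,-0.18,0,-0.01,0,-0.05,0,-0.24,0,-0.01,0,-0.05,0,-0.26,0,-0.01,0,-0.05,0,-0.26,0,-0.01,0,-0.05,0,-0.26,0,-0.01,0,-0.05,0,-0.26,0,-0.01,0]}}

```text
t: 11.85
tool_pos: [0.4992, 0.0125, 0.2572]
tool_rot: [-3.131, 0.249, 0.007]
contact_force: [-0.8, -0.6, -0.9]
opening: 0.0383
grip_force: 0.0
```

Run:
```python
from h import *
o,p,d,cm=look("wrist","w4");print(o["tool_pos"],o["tool_rot"])
```

```text
[0.49918315 0.01245635 0.25724175] [-3.13149205  0.24907917  0.00653372]
```

View pics/w4.png

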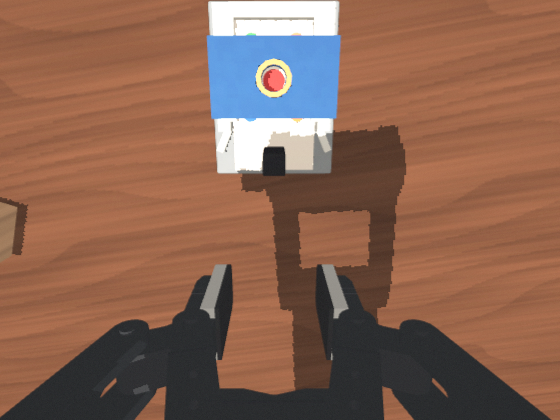

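The tile sits in the slot with the red dot visible through the hole at (274,78), the post at (274,160), and the far edge at the stop near row 18. I now measure the ring and the dot.

Run:
```python
from h import *
np.set_printoptions(precision=4,suppress=True)
o=ctrl.get_obs();cm=cam("wrist",o);p=cv2.imread("pics/w4.png")
m,_=blobs(p,(18,60,90),(35,255,255),(250,50,300,105))
pts=cv2.findNonZero(m)[:,0].astype(float)
W=np.array([ray(cm,q,.06)[:2] for q in pts],np.float32)
print("ring",cv2.minEnclosingCircle(W*1000),cv2.fitEllipse(cv2.convexHull(W*1000)))
_,bs=blobs(p,(95,110,60),(120,255,255),(200,30,350,125),1500)
c=cv2.findContours(bs[0][3].astype(np.uint8),cv2.RETR_EXTERNAL,cv2.CHAIN_APPROX_NONE)[0][0][:,0]
W=np.array([ray(cm,q,.06)[:2] for q in c],np.float32);print("plate",cv2.minAreaRect(W*1000))
m,_=blobs(p,*RED,(250,60,300,100));pts=cv2.findNonZero(m)[:,0].astype(float)
W=np.array([ray(cm,q,.02)[:2] for q in pts],np.float32);print("dot",cv2.minEnclosingCircle(W*1000),W.mean(0))
_,bs=blobs(p,*BLK,(250,140,300,185),60);b=bs[0][2];print(b)
print("post rear top edge",ray(cm,(273.5,b[1]+b[3]-.5),.058)[:2])
for nm,fn in(("scene",None),("side",None)):
    q=cv2.imread(f"pics/{nm}0.png");c2=cam(nm)
    box=(320,120,348,152) if nm=="scene" else (300,285,335,335)
    m,_=blobs(q,(0,0,0),(180,255,70),box);pp=cv2.findNonZero(m)[:,0];print(nm,cv2.boundingRect(pp),pp.mean(0),ray(c2,pp.mean(0),.114)[:2])
```

```text
ring ((591.5333862304688, -2.57147216796875), 12.957735061645508) ((591.6007690429688, -2.638585329055786), (25.21971893310547, 25.612506866455078), 164.6515350341797)
plate ((590.9055786132812, -2.383014678955078), (92.61812591552734, 57.14701843261719), 81.0028305053711)
dot ((591.8067016601562, -2.2585301399230957), 8.140263557434082) [0.5922 0.0017]
[263 148  22  28]
post rear top edge [0.5205 0.0087]Traceback (most recent call last):
  File "<stdin>", line 18, in <module>
TypeError: 'NoneType' object is not subscriptable
```

Run:
```python
from h import *
np.set_printoptions(precision=4,suppress=True)
print("jar",ray(cam("scene"),(403,195),.0425),ray(cam("side"),(168,333),.0425))
print("brush tops",ray(cam("scene"),(410,145),.21),ray(cam("side"),(155,245),.2),ray(cam("side"),(180,255),.2))
print("probe top",ray(cam("scene"),(333.5,132),.144),ray(cam("side"),(318.5,298),.144))
print("hand",ray(cam("scene"),(333,141),.114))
```

```text
jar [0.7517 0.3024 0.0425] [0.7483 0.3037 0.0425]
brush tops [0.7708 0.2699 0.21  ] [0.7564 0.2782 0.2   ] [0.7102 0.2996 0.2   ]
probe top [0.5172 0.2918 0.144 ] [0.5036 0.3084 0.144 ]
hand [0.5144 0.2949 0.114 ]
```

Call:
{"method": "apply_moves", "body": {"rows": [0,0,-0.08,0,0,0,-0.128,-0.479,-0.17,0,0,0,-0.128,-0.479,-0.17,0,0,0,-0.128,-0.479,-0.17,0,0,0,-0.128,-0.479,-0.17,0,0,0,-0.128,-0.479,-0.17,0,0,0,-0.128,-0.479,-0.17,0,0,0,-0.128,-0.479,-0.17,0,0,0,-0.128,-0.479,-0.17,0,0,0,-0.128,-0.479,-0.17,0,0,0,-0.128,-0.479,-0.17,0,0,0,-0.128,-0.479,-0.17,0,0,0], "grip": 0.75}}

```text
t: 13.1
tool_pos: [0.4698, 0.3071, 0.3612]
tool_rot: [3.131, -0.252, -0.001]
contact_force: [0.0, -0.3, 0.3]
opening: 0.0639
grip_force: 0.0
```

Run:
```python
from h import *
o,p,d,cm=look("wrist","w5");print(o["t"],o["tool_pos"],o["tool_rot"])
_,bs=blobs(p,(0,0,0),(180,255,60),(0,0,560,290),60)
for b in bs:print(b[:3],ray(cm,b[1],.144))
```

```text
13.1 [0.4698123  0.30713921 0.36118374] [ 3.13098856e+00 -2.51970418e-01 -9.62990334e-04]
(484, array([540.9,  72.1]), array([525,  62,  35,  19], dtype=int32)) [0.53505701 0.08752742 0.144     ]
(5380, array([ 23.5, 224.6]), array([  0, 133,  54, 157], dtype=int32)) [0.47976603 0.52906235 0.144     ]
(171, array([270.5, 153.3]), array([257, 142,  26,  26], dtype=int32)) [0.50684522 0.30327374 0.144     ]
(201, array([195.5, 281.3]), array([187, 270,  15,  20], dtype=int32)) [0.40028904 0.39195557 0.144     ]
(200, array([352.2, 281.3]), array([347, 270,  15,  20], dtype=int32)) [0.37686492 0.24735795 0.144     ]
(76, array([378.5, 285.5]), array([372, 281,  15,   9], dtype=int32)) [0.36847834 0.22339227 0.144     ]
(66, array([169.2, 285.9]), array([162, 282,  14,   8], dtype=int32)) [0.39948488 0.41746633 0.144     ]
```

View pics/w5.png

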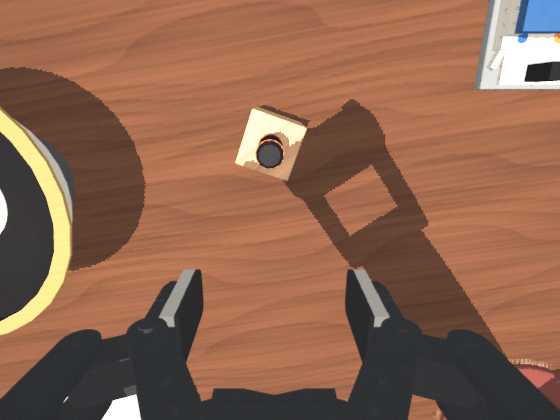

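The probe's black top is at (270,154), on its rest and clear of the bowl at the left. I move over it and down.

Call:
{"method": "apply_moves", "body": {"rows": [0.03,-0.0035,0.03,0,0,0,0.0605,-0.0035,0.06,0,0,0,0.0605,-0.0035,0.1,0,0,0,0.0605,-0.0035,0.16,0,0,0,0.0605,-0.0035,0.22,0,0,0,0.0605,-0.0035,0.26,0,0,0,0.0605,-0.0035,0.29,0,0,0,0.0605,-0.0035,0.31,0,0,0,0.0605,-0.0035,0.322,0,0,0,0.0605,-0.0035,0.322,0,0,0,0.0605,-0.0035,0.322,0,0,0]}}

```text
t: 14.25
tool_pos: [0.5063, 0.3048, 0.1696]
tool_rot: [-3.131, 0.249, -0.002]
contact_force: [-0.6, -0.4, -0.3]
opening: 0.0641
grip_force: 0.0
```

Call:
{"method": "apply_moves", "body": {"rows": [0,0,0,0,0,0,0,0,0,0,0,0,0,0,0,0,0,0,0,0,0,0,0,0,0,0,0,0,0,0,0,0,0,0,0,0,0,0,0,0,0,0,0,0,0,0,0,0,0,0,0,0,0,0], "grip": 0, "grip_force": 50}}

```text
t: 15.15
tool_pos: [0.5061, 0.305, 0.1695]
tool_rot: [-3.131, 0.249, -0.002]
contact_force: [-0.3, 0.1, 5.4]
opening: 0.0226
grip_force: 49.2
```

Call:
{"method": "apply_moves", "body": {"rows": [0,0,-0.01,0,0,0,0,0,-0.025,0,0,0,0,0,-0.045,0,0,0,0,0,-0.065,0,0,0,0,0,-0.085,0,0,0,0,0,-0.105,0,0,0,0,0,-0.125,0,0,0,0,0,-0.145,0,0,0,0,0,-0.16,0,0,0,0,0,-0.175,0,0,0,0,0,-0.183,0,0,0,0,0,-0.183,0,0,0]}}

```text
t: 16.35
tool_pos: [0.506, 0.3048, 0.2792]
tool_rot: [-3.131, 0.249, -0.002]
contact_force: [0.4, 0.9, -0.4]
opening: 0.0232
grip_force: 48.9
```

Call:
{"method": "apply_moves", "body": {"rows": [0.007,0.016,0,0,0,0,0.022,0.048,0,0,0,0,0.044,0.096,0,0,0,0,0.066,0.144,0,0,0,0,0.088,0.192,0,0,0,0,0.11,0.24,0,0,0,0,0.132,0.288,0,0,0,0,0.154,0.336,0,0,0,0,0.176,0.384,0,0,0,0,0.198,0.432,0,0,0,0,0.213,0.464,0,0,0,0,0.2217,0.4832,0,0,0,0,0.2217,0.4832,0,0,0,0,0.2217,0.4832,0,0,0,0,0.2217,0.4832,0,0,0,0,0.2217,0.4832,0,0,0,0]}}

```text
t: 17.95
tool_pos: [0.591, -0.0016, 0.2783]
tool_rot: [-3.132, 0.247, 0.0]
contact_force: [-0.5, 0.6, -1.2]
opening: 0.0227
grip_force: 49.1
```

Run:
```python
from h import *
o,p,d,_=look("wrist","w6");print(o["t"],o["tool_pos"],o["tool_rot"],o["contact_force"])
_,s,_,cs=look("scene","c6");_,e,_,ce=look("side","e6")
print(proj(cs,(.5915,-.0025,.06)),proj(ce,(.5915,-.0025,.06)),proj(cs,(.5915,-.0025,.11)),proj(ce,(.5915,-.0025,.11)))
a=cv2.resize(s[140:260,220:340],(400,400),interpolation=2);b=cv2.resize(e[150:270,225:345],(400,400),interpolation=2)
w=cv2.resize(p,(267,200))
cv2.imwrite("pics/m6.png",np.vstack([np.hstack([a,b]),np.pad(w,((0,0),(0,533),(0,0)))]))
```

```text
17.95 [ 0.59102037 -0.00164554  0.27828577] [-3.13167579e+00  2.46772262e-01  1.46524107e-04] [-0.52194127  0.58285764 -1.23954903]
[275.54060448 213.48268977] [282.70296337 230.27445154] [275.16207465 196.44402811] [282.60637553 210.42786598]
```

View pics/m6.png

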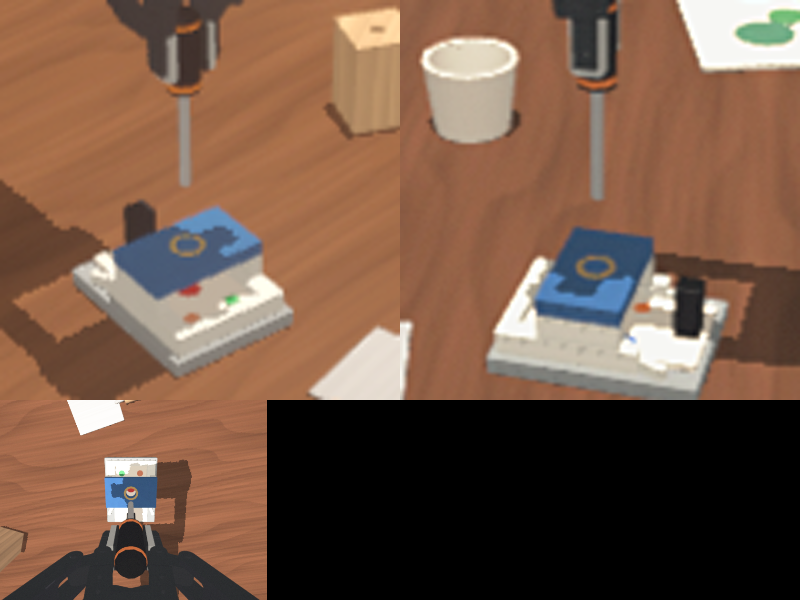

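The scene crop shows the rod over the ring, nearly on its axis. The side crop and the wrist view agree. I lower it to about 10 mm above the plate for a close comparison.

Call:
{"method": "apply_moves", "body": {"rows": [0,0,0.01,0,0,0,0,0,0.025,0,0,0,0,0,0.04,0,0,0,0,0,0.055,0,0,0,0,0,0.065,0,0,0,0,0,0.07,0,0,0,0,0,0.07,0,0,0,0,0,0.07,0,0,0]}}

```text
t: 18.9
tool_pos: [0.5914, -0.0027, 0.2366]
tool_rot: [3.132, -0.249, 0.001]
contact_force: [-0.1, -0.6, -1.0]
opening: 0.023
grip_force: 49.1
```

Run:
```python
from h import *
o,p,d,_=look("wrist","w7");print(o["t"],o["tool_pos"],o["tool_rot"],o["contact_force"])
_,s,_,cs=look("scene","c7");_,e,_,ce=look("side","e7")
a=cv2.resize(s[180:240,245:305],(400,400),interpolation=2);b=cv2.resize(e[190:250,255:315],(400,400),interpolation=2)
w=cv2.resize(p[150:250,210:343],(266,200))
w2=p[100:300,210:350]
cv2.imwrite("pics/m7.png",np.vstack([np.hstack([a,b]),np.pad(np.hstack([w,w2]),((0,0),(0,800-406),(0,0)))]))
```

```text
18.9 [ 0.59140261 -0.00265836  0.23661476] [ 3.13168322e+00 -2.48970387e-01  7.98262938e-04] [-0.14581868 -0.64750921 -1.02992205]
```

View pics/m7.png

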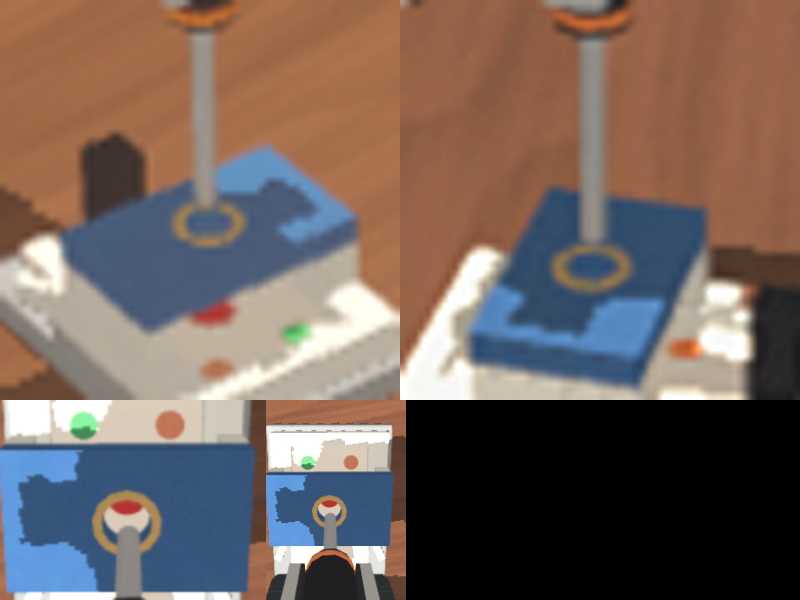

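Run:
```python
from h import *
np.set_printoptions(precision=4,suppress=True)
o=ctrl.get_obs();H=np.array([.5915,-.0025,.06])
for n,f,rb,eb in(("scene","c7",(268,187,284,208),(268,206,285,220)),("side","e7",(278,198,293,222),(276,223,292,237))):
    p=cv2.imread(f"pics/{f}.png");cm=cam(n)
    x0,y0,x1,y1=rb;h=cv2.cvtColor(p,cv2.COLOR_BGR2HSV)[y0:y1,x0:x1,1].astype(float)
    w=np.clip((90-h)/60,0,1);r=np.arange(y0,y1);c=(w*np.arange(x0,x1)).sum(1)/w.sum(1)
    k=np.polyfit(r,c,1,w=(w.sum(1)>1.5)*1.);print(n,"rod width",w.sum(1).round(1)[[2,-4]],"slope",k[0])
    m,_=blobs(p,(12,50,60),(35,255,255),eb,1);q=cv2.findNonZero(m)[:,0]
    E=cv2.fitEllipse(cv2.convexHull(q.astype(np.float32)));print(E)
    a,b=proj(cm,H),proj(cm,H+[0,0,.1]);print(" vertical slope",(b-a)[0]/(b-a)[1])
    du=np.polyval(k,E[0][1])-E[0][0]
    J=np.array([proj(cm,H+v)-a for v in([.001,0,0],[0,.001,0])]).T
    print(" col rod-ring at ring row",du,"px per mm (x,y)",J[0], "ring mask bbox",cv2.boundingRect(q))
    print(" ring world",ray(cm,E[0],.06))
K,R,C=cm=cam("wrist",o);p=cv2.imread("pics/w7.png")
m,_=blobs(p,(12,60,60),(35,255,255),(250,190,300,235),1);q=cv2.findNonZero(m)[:,0]
E=cv2.fitEllipse(cv2.convexHull(q.astype(np.float32)));print("wring",E,cv2.boundingRect(q),ray(cm,E[0],.06))
for v in range(208,226):print(v,cv2.cvtColor(p,cv2.COLOR_BGR2HSV)[v,262:286,1].tolist(),end="\n")
for z in(.066,.069,.072):print("tip if centred",z,proj(cm,list(ray(cm,E[0],.06)[:2])+[z]))
```

```text
scene rod width [2.8 4. ] slope 0.05326744068425132
((273.20306396484375, 211.0271759033203), (8.054539680480957, 15.831634521484375), 117.26899719238281)
 vertical slope 0.022215936402531375
 col rod-ring at ring row 2.8306143024576613 px per mm (x,y) [0.2871 0.296 ] ring mask bbox (268, 206, 14, 11)
 ring world [0.5801 0.0006 0.06  ]
side rod width [3.3 5.8] slope 0.014047993837479513
((283.2688903808594, 229.76063537597656), (6.5246992111206055, 10.967326164245605), 84.51292419433594)
 vertical slope 0.004866723396769491
 col rod-ring at ring row 0.43565130357831094 px per mm (x,y) [-0.4552 -0.0504] ring mask bbox (278, 227, 11, 7)
 ring world [ 0.5905 -0.0047  0.06  ]
wring ((273.0107727050781, 211.18031311035156), (32.0178108215332, 34.035064697265625), 94.33438873291016) (256, 195, 34, 32) [ 0.5918 -0.0027  0.06  ]
208 [35, 40, 38, 39, 37, 37, 38, 38, 38, 42, 43, 43, 43, 40, 38, 39, 39, 38, 38, 39, 38, 37, 21, 97]
209 [30, 38, 36, 39, 37, 39, 39, 39, 37, 40, 38, 37, 39, 38, 37, 37, 37, 37, 40, 36, 40, 39, 5, 30]
210 [16, 33, 39, 40, 39, 37, 39, 37, 38, 37, 40, 36, 38, 37, 37, 3
[... 1061 characters left out ...]
 12, 94, 92, 91, 130, 133, 134]
221 [132, 135, 127, 88, 27, 120, 48, 4, 15, 15, 14, 13, 18, 14, 18, 18, 16, 10, 7, 99, 130, 136, 133, 136]
222 [135, 135, 133, 128, 120, 88, 4, 8, 15, 13, 16, 16, 15, 18, 18, 18, 17, 36, 102, 130, 130, 133, 131, 112]
223 [118, 131, 133, 133, 133, 131, 69, 24, 17, 15, 13, 14, 16, 18, 18, 16, 16, 44, 114, 135, 135, 134, 136, 50]
224 [31, 120, 133, 133, 133, 134, 77, 26, 13, 18, 14, 16, 16, 16, 16, 18, 13, 42, 114, 133, 133, 91, 63, 65]
225 [117, 69, 37, 118, 132, 132, 77, 24, 17, 15, 16, 14, 14, 16, 16, 18, 18, 20, 107, 86, 60, 51, 103, 129]
tip if centred 0.066 [272.9855 213.7182]
tip if centred 0.069 [272.9724 215.0302]
tip if centred 0.072 [272.959  216.3724]
```

Call:
{"method": "apply_moves", "body": {"rows": [0.0018,-0.001,0,0,0,0,0.0018,-0.001,0,0,0,0,0.0018,-0.001,0,0,0,0,0.0018,-0.001,0,0,0,0]}}

```text
t: 19.45
tool_pos: [0.5924, -0.0022, 0.2363]
tool_rot: [3.132, -0.249, 0.0]
contact_force: [-0.5, -1.2, -0.4]
opening: 0.0228
grip_force: 49.1
```

```bash
cat > chk.py <<'E'
from h import *
import sys
np.set_printoptions(precision=3,suppress=True)
t=sys.argv[1];tip=float(sys.argv[2])
o,p,_,cm=look("wrist","w"+t);print(o["t"],o["tool_pos"],o["tool_rot"],o["contact_force"])
m,_=blobs(p,(12,60,60),(35,255,255),(250,190,300,235),1);q=cv2.findNonZero(m)[:,0]
E=cv2.fitEllipse(cv2.convexHull(q.astype(np.float32)))[0];X=ray(cm,E,.06)
print("wrist ring",E,X,"tip wanted",proj(cm,[X[0],X[1],tip]))
s=cv2.cvtColor(p,cv2.COLOR_BGR2HSV)[:,:,1]
c=np.array([(np.where(s[v,262:286]<60)[0]+262).mean() for v in range(218,221)]);print("rod cols",c)
cc=s[208:222,262:286].astype(int);print("tip front row",[int(v) for v in range(208,222) if (s[v,271:276]<30).mean()>.5][:1])
H=np.array([.5918,-.0027,.06])
for n,rows,x0,x1,eb in(("scene",(187,203),270,281,(269,208,284,219)),("side",(200,221),278,292,(275,225,292,236))):
    _,p,_,cm=look(n,n+t);g=p.astype(float)[rows[0]:rows[1],x0:x1]
    sat=cv2.cvtColor(p,cv2.COLOR_BGR2HSV)[rows[0]:rows[1],x0:x1,1].astype(float)
    w=np.clip((75-sat)/40,0,1);cs=(w*np.arange(x0,x1)).sum(1)/w.sum(1);r=np.arange(*rows)
    k=np.polyfit(r,cs,1)
    a,b=proj(cm,H),proj(cm,H+[0,0,.05]);vs=(b-a)[0]/(b-a)[1]
    m,_=blobs(p,(12,50,60),(35,255,255),eb,1);q=cv2.findNonZero(m)[:,0];bx=cv2.boundingRect(q);rc=bx[0]+bx[2]/2-.5
    print(n,"w",w.sum(1)[[1,-2]],"slope",k[0],vs,"offset px",cs.mean()+vs*(bx[1]+bx[3]/2-r.mean())-rc,"ring bbox",bx,"resid",np.std(cs-np.polyval(k,r)))
E
python3 chk.py 8 .071
```

```text
19.45 [ 0.592 -0.002  0.236] [ 3.132 -0.249  0.   ] [-0.543 -1.204 -0.39 ]
wrist ring (273.7082824707031, 212.3699493408203) [ 0.592 -0.003  0.06 ] tip wanted [273.691 217.184]
rod cols [274.    274.833 273.923]
tip front row [213]
scene w [2.55 2.2 ] slope 0.03901760095620837 0.0221832520706893 offset px -0.1208918721616783 ring bbox (271, 211, 11, 6) resid 0.08087602332374774
side w [3.025 5.525] slope 0.0025591117165804696 0.00503052773800404 offset px 0.11407022046245174 ring bbox (278, 227, 11, 7) resid 0.41210327417292847
```

Call:
{"method": "apply_moves", "body": {"rows": [0,0,0.004,0,0,0,0,0,0.009,0,0,0,0,0,0.014,0,0,0,0,0,0.019,0,0,0,0,0,0.024,0,0,0,0,0,0.029,0,0,0,0,0,0.034,0,0,0,0,0,0.039,0,0,0,0,0,0.044,0,0,0,0,0,0.049,0,0,0,0,0,0.054,0,0,0,0,0,0.059,0,0,0,0,0,0.064,0,0,0,0,0,0.067,0,0,0,0,0,0.069,0,0,0,0,0,0.069,0,0,0,0,0,0.069,0,0,0,0,0,0.069,0,0,0,0,0,0.069,0,0,0]}}

```text
t: 21.5
tool_pos: [0.5925, -0.0022, 0.1951]
tool_rot: [3.132, -0.249, 0.0]
contact_force: [-0.4, -0.5, -1.4]
opening: 0.0225
grip_force: 49.1
```

Run:
```python
from h import *
np.set_printoptions(precision=4,suppress=True)
o,p,_,cmw=look("wrist","w9");print(o["t"],o["tool_pos"],o["tool_rot"],o["contact_force"],o["dq"])
m,_=blobs(p,(12,60,60),(35,255,255),(240,180,310,260),1);q=cv2.findNonZero(m)[:,0];print("ring",cv2.boundingRect(q))
# rod vs plate line at z=.06 in scene/side; shoulder height = tip+.08 from orange ring/handle
for n,rows,x0,x1,eb in(("scene",(204,212),269,283,(268,206,285,220)),("side",(215,228),276,291,(275,223,292,237))):
    _,p,_,cm=look(n,n+"9");s=cv2.cvtColor(p,cv2.COLOR_BGR2HSV)
    w=np.clip((75-s[rows[0]:rows[1],x0:x1,1].astype(float))/40,0,1)
    print(n,"rod cols",((w*np.arange(x0,x1)).sum(1)/w.sum(1)).round(2),"w",w.sum(1).round(1))
    m,_=blobs(p,(12,50,60),(35,255,255),eb,1);print(" ring bbox",cv2.boundingRect(cv2.findNonZero(m)))
    u=275 if n=="scene" else 283
    print(" hue/sat/val down the axis",[(v,*s[v,u].tolist()) for v in range(192,222,1)])
    print(" expected shoulder row z=.105..115",[proj(cm,(.5922,-.0026,z))[1].round(1) for z in(.105,.11,.115)])
```

```text
21.5 [ 0.5925 -0.0022  0.1951] [ 3.1317 -0.2489  0.0005] [-0.4179 -0.4586 -1.433 ] [ 0.0026  0.0009  0.002  -0.0001 -0.0011  0.0001]
ring (254, 180, 51, 71)
scene rod cols [276.59 276.   275.6  274.82 273.5  275.5  275.71 275.76] w [4.  3.  3.8 4.9 6.  4.  7.6 6. ]
 ring bbox (268, 206, 14, 11)
 hue/sat/val down the axis [(192, 6, 66, 62), (193, 8, 65, 63), (194, 8, 65, 63), (195, 8, 65, 63), (196, 9, 120, 91), (197, 12, 173, 159), (198, 12, 184, 187), (199, 11, 40, 102), (200, 13, 31, 156), (201, 13, 31, 156), (202, 13, 31, 156), (203, 13, 31, 156), (204, 16, 31, 156), (205, 14, 31, 156), (206, 13, 29, 156), (207, 13, 29, 156), (208, 13, 31, 156), (209, 13, 31, 156), (210, 14, 28, 155), (211, 13, 29, 156), (212, 15, 30, 155), (213, 14, 31, 156), (214, 16, 38, 156), (215, 18, 75, 160), (216, 17, 110, 155), (217, 108, 99, 119), (218, 108, 100, 120), (219, 109, 97, 118), (220, 108, 97, 118), (221, 108, 97, 118)]
 expected shoulder row z=.105..115 [np.float64(198.3), np.float64(196.6), np.float64(194.8)]
side rod cols [283.02 283.   283.   280.88 283.03 282.33 283.26 283.26 283.3  283.33
 283.33 283.16 283.06] w [3.  3.  3.  6.9 6.4 5.  4.4 4.4 4.4 4.3 4.3 5.3 7. ]
 ring bbox (278, 227, 11, 7)
 hue/sat/val down the axis [(192, 120, 4, 59), (193, 150, 5, 55), (194, 23, 13, 80), (195, 17, 19, 96), (196, 20, 16, 94), (197, 15, 16, 93), (198, 24, 14, 93), (199, 20, 16, 94), (200, 20, 16, 96), (201, 17, 19, 94), (202, 30, 11, 89), (203, 30, 7, 74), (204, 23, 14, 73), (205, 20, 11, 72), (206, 23, 13, 76), (207, 21, 17, 106), (208, 24, 17, 146), (209, 30, 9, 116), (210, 9, 144, 119), (211, 10, 183, 196), (212, 9, 127, 110), (213, 60, 5, 101), (214, 26, 14, 144), (215, 20, 16, 146), (216, 19, 14, 144), (217, 21, 18, 145), (218, 18, 21, 146), (219, 17, 24, 147), (220, 17, 24, 148), (221, 18, 26, 149)]
 expected shoulder row z=.105..115 [np.float64(212.4), np.float64(210.4), np.float64(208.3)]
```

Call:
{"method": "apply_moves", "body": {"rows": [0.0005,-0.0004,0.001,0,0,0,0.0005,-0.0004,0.001,0,0,0,0.0005,-0.0004,0.001,0,0,0,0.0005,-0.0004,0.001,0,0,0,0.0005,-0.0004,0.001,0,0,0,0.0005,-0.0004,0.001,0,0,0,0.0005,-0.0004,0.001,0,0,0,0.0005,-0.0004,0.001,0,0,0]}}

```text
t: 22.45
tool_pos: [0.5927, -0.002, 0.1943]
tool_rot: [-3.132, 0.249, -0.0]
contact_force: [-0.2, -1.3, -1.0]
opening: 0.0227
grip_force: 49.1
```

```bash
python3 -c "
from station import ctrl
o=ctrl.get_obs();print(o['tool_pos'],o['contact_force'],o['dq']);print(ctrl.finish_job())"
```

```text
[ 0.59272017 -0.00201895  0.19431144] [-0.2361635  -1.25651509 -0.97037878] [ 0.00127358 -0.00064004 -0.00042387 -0.00090135  0.00055457 -0.00183735]
the job is handed in; nothing more can be done
None
```

I handed in the job at about 22.5 s of the 64 s: the tile is home against the stop and released, and the probe is held still and upright in the guide hole, centred to within about 1 mm, with its tip an estimated 10–11 mm above the tile; no verdict came back.

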